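# Put the returned locker keys on their rests

### The job

Four locker keys have been handed in: lay each of the two oval float tags lengthwise in the middle of the long rest of its own colour, and each of the two coil wristbands in the middle of the round rest of its own colour, flat between the lips. Leave the correction tape and the roll of tape, which lie among them, where they are.

Things in the scene. Friction and masses are not known exactly. Their poses are not given: they have to be found in the camera images.
- tag_red: dark red oval float tag with a bare metal locker key at one end, lying flat, 25 x 89 x 11 mm. Origin: middle of the whole 89 mm length, on the underside; +y runs along the length towards the metal key, z up. The solid float, 24 mm wide across x, 11 mm high, reaches from y = -44 to +10 mm: grip it across x at y = -17 mm. The metal key (y = +10 to +44 mm) is thin and cannot be gripped. About 25 g.
- tag_blue: dark blue oval float tag with a bare metal locker key at one end, lying flat, 25 x 89 x 11 mm. Origin: middle of the whole 89 mm length, on the underside; +y runs along the length towards the metal key, z up. The solid float, 24 mm wide across x, 11 mm high, reaches from y = -44 to +10 mm: grip it across x at y = -17 mm. The metal key (y = +10 to +44 mm) is thin and cannot be gripped. About 25 g.
- coil_red: red coiled plastic wristband, a flat ring 62 mm in outer diameter and 14 mm high, lying flat. Origin: its centre, on the underside; z up. Rigid; grip it right across its 62 mm in any direction (the middle is not open to fingers). About 20 g.
- coil_teal: teal (blue-green) coiled plastic wristband, a flat ring 62 mm in outer diameter and 14 mm high, lying flat. Origin: its centre, on the underside; z up. Rigid; grip it right across its 62 mm in any direction (the middle is not open to fingers). About 20 g.
- long_rest_red: red long key rest, fixed to the desk: an oblong plate 124 x 50 mm (x by y), its flat top 6 mm above the desk with a dark felt strip, and an end lip 7 mm thick, 12 mm above the desk, across each end (110 mm free between them). Open along both long sides. Origin: its middle, at desk level; x along its length, z up.
- long_rest_blue: blue long key rest, fixed to the desk: an oblong plate 124 x 50 mm (x by y), its flat top 6 mm above the desk with a dark felt strip, and an end lip 7 mm thick, 12 mm above the desk, across each end (110 mm free between them). Open along both long sides. Origin: its middle, at desk level; x along its length, z up.
- round_rest_red: red round key rest, fixed to the desk: a disc 92 mm in diameter, its flat top 6 mm above the desk with a dark felt spot, and two curved lips, 12 mm above the desk, at its +x and -x sides, each spanning about 35 degrees either side of the x axis (80 mm free between them). Open on its +y and -y sides, where fingers can pass. Origin: its middle, at desk level; z up.
- round_rest_teal: teal (blue-green) round key rest, fixed to the desk: a disc 92 mm in diameter, its flat top 6 mm above the desk with a dark felt spot, and two curved lips, 12 mm above the desk, at its +x and -x sides, each spanning about 35 degrees either side of the x axis (80 mm free between them). Open on its +y and -y sides, where fingers can pass. Origin: its middle, at desk level; z up.
- correction_tape: light blue correction tape, a rounded bar 22 x 58 x 16 mm (x, y, z), loose, not a key: leave it alone. Origin: its middle, on the underside.
- tape_roll: white roll of tape lying flat, 64 mm in diameter, 18 mm high, loose, not a key: leave it alone. Origin: its middle, on the underside.
Things that resemble listed ones, but are neither listed nor needed, are in the scene too. There is more than one size of the tag_red; the one meant has the size given above.

How it is judged:
By the outcome, as a careful person would: the job done as asked, in the order asked, and still so for the second after the job is handed in, with the robot touching nothing.
It also fails if it takes over 106 s, if anything falls off the work surface, if the arm or the gripper's body presses on something with over 40 N, if the wrist force passes 120 N, or if a joint passes its speed limit or range.

### The arm

A 6-joint arm with a two-finger parallel gripper is mounted at the origin on a cart in front of the work surface, level with it; the furniture and walls round the work are solid. World frame = base frame: x ahead of the robot, y to its left, z up, the work surface at z = 0. Lengths are in m, angles in rad, forces in N, time in s.
With the tool pointing down it reaches from about 0.35 to 0.925 m from the base axis. Payload 6.4 kg.
Tool frame: the origin (TCP) lies at the very end of the fingers, on their centre line; the grasp point (between the pads) lies 19 mm behind it; z points along the fingers, y is the line along which they close (so a half turn about z gives the same grasp; the last joint's range is limited). The gripper opens to 94 mm and grips with 3 to 60 N. Pads are 16 mm wide; open, the fingers measure 119 mm over their backs; the gripper's body (75 mm by 177 mm) begins 78 mm behind the grasp point.
Start: joints at [-1.38, 0.245, 1.558, -0, 1.339, -0.174], TCP at [0.232, -0.607, 0.205] pointing down, gripper open.
Joint ranges: [-3.13, 3.13], [-1.02, 2.26], [0.13, 2.54], [-0.95, 4.09], [0.21, 2.88], [-2.74, 2.74]. Speed limits (rad/s): [2.57, 2.57, 3.14, 3.14, 3.14, 3.14].

### API

Orientations are given as a rotation vector (axis times angle).
In Python, from cell import telemetry, snapshot, finish_job, look_for, trace, place_of gives the robot as it stands. The module is installed in compiled form; this text tells all that it offers.
- The arm moves only by the shell command python3 -m handwheel 'ROWS'. ROWS is a JSON object of lists of equal length, an entry for each row: "turn": the turn, a rotation vector about the tool's x, y, z in units of 10 degrees (1.0 is 10 degrees), a list of three; "travel": the shift along the tool's x, y, z in units of 25 mm (1.0 is 25 mm), a list of three; "claw": the closure, from -1 (fully open) to 1 (shut). In form: {"turn": [[wx, wy, wz], ...], "travel": [[dx, dy, dz], ...], "claw": [claw, ...]}. A call has 1 to 20 rows; each row shifts and turns the commanded pose from where the row before left it, along the tool's axes as they then stand; what a row does not reach is not made up. A row lasts 1/8 s, in which the tool goes at most 62.5 mm and 10.7 degrees, less where a joint would pass 70% of its speed; a pose out of reach is approached as far as the arm can. A call is refused whole if a number of a shift passes 1 or a number of a turn 1, either way. A call with a gripper value outside its range is refused whole. The fingers move at their own pace and stop on an object; the grip force is fixed at half the most. Time passes only in rows, so rows that do not move let the fingers close. It gives the time, the measured TCP pose, the force, the opening and the grip force at its end, in the units of the state.
- telemetry.read_state(): the state, without advancing time (a new reading comes with each control period).
- snapshot(name): name is "side" or "top" or "wrist"; returns a dict with "image" (400x640x3 uint8, red, green, blue), "range_z" (400x640 float32, m along the optical axis (not along the pixel's ray), 0 where there is no reading), "intrinsics" (3x3 intrinsics, pixels), "R" (3x3) and "t" (3): a world point X has camera coordinates R X + t. Camera axes: x right, y down, z forward; pixel columns grow to the right and rows downward; lengths in m; the calibration is good to about 2 mm. A picture is of the moment at which its call begins.
- finish_job(): hands the job in; it is judged then, once.
Trained networks look in a picture, given as the dict that the camera call returned (one of the last four; its "shot" number tells which), for a name from the list of things; names that differ only in an ending like _2 or _b are one class to them, and where a whole thing is asked for, a point or a joint stands for the part that bears it (a point fixed in the world has none). Each returns a list of dicts, best first, with "p" (0 to 1); they miss things now and then, are a little off and sometimes report something else, mostly with a low value. They report only what shows in the picture. A call takes as long as a camera call. They do not tell look-alikes from the thing itself.
- look_for(name, picture): "uv" ([column, row] in pixels, amid what is visible of it).
- trace(name, picture): "mask" (400x640 bool, what is visible of it) and "uv" ([column, row] in pixels, amid what is visible of it).
- place_of(name, picture): "uv" ([column, row] in pixels: a listed point, or the origin of a listed thing).
The state is a dict: "t": time; "qpos": joint angles; "qvel": joint speeds; "effort": joint torques, N m; "tcp_pos": TCP position; "ee_rot": TCP orientation; "wrist_force": force on the tool from outside, world axes, zero at the start; "moment": the same for the moment, N m; "width": opening from 0.0 (shut) to 1.0 (fully open); "grip_force": force on a finger pad.
Only numpy, scipy, OpenCV 4.12 (cv2) and the standard library are available. Lean on these libraries where they do the work, as an engineer would, in place of code of your own. Each camera call takes 0.05 s, during which the arm holds its last target. There are 200 camera calls.

## Working session

There is one attempt and no reset: what is moved stays moved. The work goes in short steps, Python scripts to look and compute and a shell command to move; the robot and the scene stay as the last step left them, time stands still between calls to the robot, and variables do not carry over. Pictures are saved under pics/ and viewed, at most 14 in all, crops included, and the job is handed in when it is done.

```bash
mkdir -p pics; python3 - <<'E'
from cell import telemetry, snapshot
import cv2
s=telemetry.read_state();print({k:s[k] for k in('t','tcp_pos','ee_rot','width','wrist_force')})
for n in('top','side'):
    p=snapshot(n);cv2.imwrite(f'pics/{n}0.png',p['image'][:,:,::-1]);print(n,p['intrinsics'].tolist(),p['R'].round(3).tolist(),p['t'])
E
```

```text
{'t': 0.0, 'tcp_pos': array([ 0.2317738 , -0.60666285,  0.2043931 ]), 'ee_rot': array([-3.08768732e+00, -5.69520799e-01,  1.00220409e-04]), 'width': 1.0005909299909184, 'wrist_force': array([ 0.30921725, -1.04485875, -1.11440092])}
top [[455.23421239252355, 0.0, 319.8418159114674], [0.0, 455.23421239252355, 201.82473533043242], [0.0, 0.0, 1.0]] [[0.012, -1.0, 0.022], [-0.991, -0.014, -0.135], [0.135, -0.02, -0.991]] [-0.0312194   0.62636166  0.99135354]
side [[484.4910041483561, 0.0, 320.66731697765744], [0.0, 484.4910041483561, 205.88410259337803], [0.0, 0.0, 1.0]] [[-0.625, 0.781, -0.005], [0.57, 0.452, -0.686], [-0.534, -0.431, -0.727]] [ 0.39499416 -0.30862883  1.70428754]
```

View pics/top0.png

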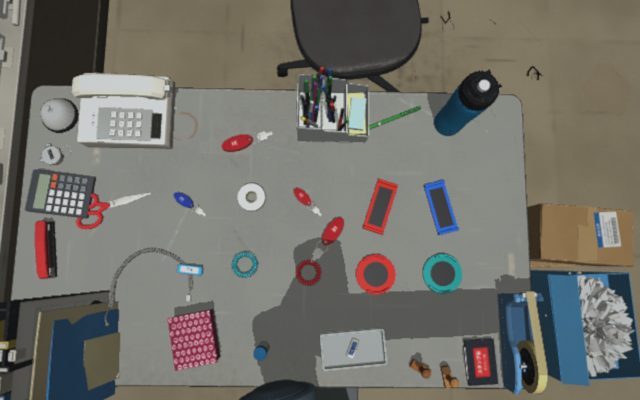

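View pics/side0.png

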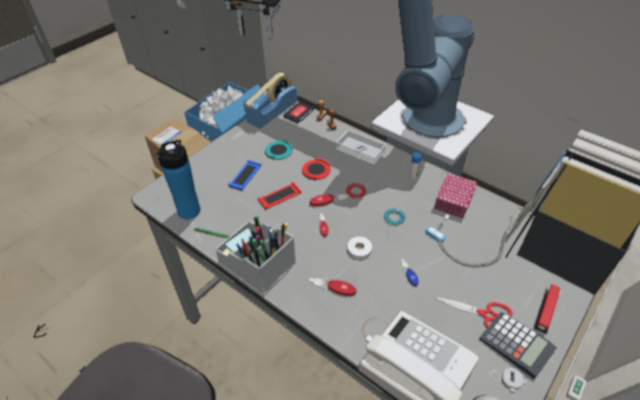

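The top view shows three red tags at (237,142), (303,197) and (333,231), and one blue at (184,200). The coils are at (308,272) red and (244,264) teal. The round rests are at (375,273) red and (442,273) teal, and the long rests at (380,207) red and (440,207) blue. Next I measure them.

```bash
cat > h.py <<'E'
import numpy as np, cv2
from cell import telemetry, snapshot, look_for, trace, place_of
def world(p,uv,z=None):
    """pixels (n,2) -> world; on the plane of height z, or by the range image"""
    uv=np.atleast_2d(uv).astype(float);K,R,t=p['intrinsics'],p['R'],p['t']
    ray=np.c_[uv,np.ones(len(uv))]@np.linalg.inv(K).T
    if z is None: d=p['range_z'][uv[:,1].round().astype(int),uv[:,0].round().astype(int)]
    else: d=(z+R[:,2]@t)/(ray@R[:,2])
    return (ray*d[:,None]-t)@R
def rect(p,mask,z):
    v,u=np.nonzero(mask);w=world(p,np.c_[u,v],z)
    (c,s,a)=cv2.minAreaRect((w[:,:2]*1000).astype(np.float32));b=cv2.boxPoints((c,s,a))
    e=[b[1]-b[0],b[2]-b[1]];e=max(e,key=np.linalg.norm)
    return np.round(c,1),np.round(sorted(s),1),np.degrees(np.arctan2(e[1],e[0])).round(1)
E
python3 - <<'E'
from h import *
p=snapshot('top')
for n,z in dict(tag_red=.008,tag_blue=.008,coil_red=.012,coil_teal=.012,long_rest_red=.006,long_rest_blue=.006,round_rest_red=.008,round_rest_teal=.008,correction_tape=.016,tape_roll=.018).items():
    for d in trace(n,p):
        if d['p']>.2:
            u,v=d['uv'];print(n,round(d['p'],2),np.round(d['uv']),*rect(p,d['mask'],z),'z',world(p,[u,v])[0,2].round(3))
    print('   place',[(round(d['p'],2),np.round(d['uv']).tolist(),world(p,d['uv'],z)[0,:2].round(3).tolist()) for d in place_of(n,p)[:3]])
im=p['image'][125:325,150:480,::-1];cv2.imwrite('pics/crop1.png',cv2.resize(im,(792,480),interpolation=3))
E
```

```text
tag_red 0.88 [242. 142.] [775.8 152.1] [ 39.1 125.1] -79.2 z 0.014
tag_red 0.63 [302. 196.] [633.6   8.3] [25.  80.1] 45.6 z 0.011
tag_red 0.62 [331. 232.] [547.8 -41.1] [ 34.  120.5] -36.4 z 0.018
   place [(0.83, [309.0, 198.0], [0.64, 0.003]), (0.65, [325.0, 236.0], [0.552, -0.036])]
tag_blue 0.73 [183. 201.] [621.8 283.8] [24.4 84.3] 48.6 z 0.01
   place [(0.5, [191.0, 205.0], [0.62, 0.276])]
coil_red 0.66 [313. 275.] [468.3   2.1] [56.5 57.2] 14.5 z -0.001
   place []
coil_teal 0.68 [248. 258.] [485.5 146.6] [50.9 53.7] 46.3 z 0.0
   place [(0.75, [246.0, 267.0], [0.478, 0.142])]
long_rest_red 0.79 [381. 207.] [ 624.4 -165.5] [ 52.9 125.4] -17.9 z 0.005
long_rest_red 0.57 [306. 195.] [632.8   5.9] [23.4 85.3] 45.6 z 0.014
   place [(0.63, [379.0, 205.0], [0.625, -0.163])]
long_rest_blue 0.78 [442. 206.] [ 624.9 -307.9] [ 51.7 125.5] 14.3 z 0.008
   place [(0.72, [440.0, 205.0], [0.629, -0.308])]
round_rest_red 0.92 [376. 273.] [ 465.7 -152.9] [86.7 88. ] -90.0 z 0.007
round_rest_red 0.56 [303. 266.] [468.4   1.6] [55.2 59.1] 1.1 z -0.003
   place []
round_rest_teal 0.88 [439. 273.] [ 469.1 -308.9] [91.3 93.1] -45.6 z 0.011
   place [(0.8, [441.0, 272.0], [0.471, -0.305]), (0.49, [189.0, 270.0], [0.469, 0.274])]
correction_tape 0.63 [192. 271.] [471.7 269.6] [25.2 59.7] 87.1 z 0.014
   place [(0.53, [196.0, 271.0], [0.468, 0.257]), (0.42, [254.0, 200.0], [0.633, 0.13])]
tape_roll 0.64 [189. 269.] [472.5 270.6] [21.9 57.7] 84.4 z 0.015
tape_roll 0.63 [251. 196.] [640.4 136.5] [60.6 64.9] 46.5 z -0.002
tape_roll 0.55 [301. 267.] [468.5   1.6] [54.7 58.5] 0.7 z 0.001
   place [(0.77, [253.0, 200.0], [0.631, 0.131])]
```

View pics/crop1.png

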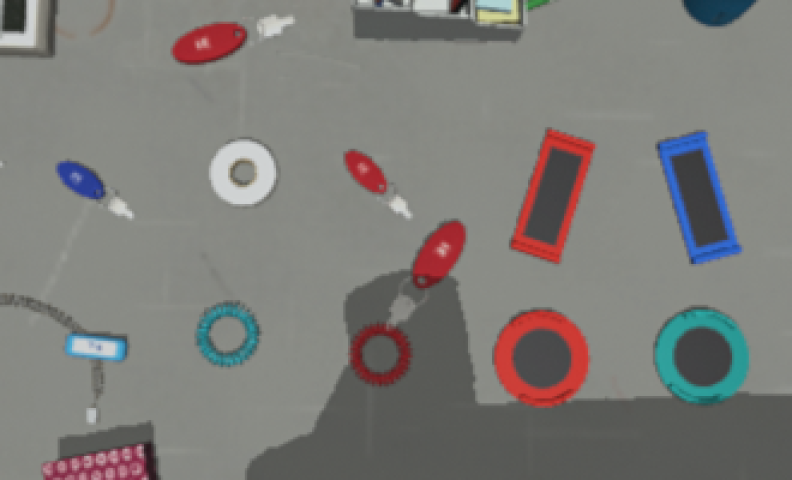

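Red tags: (237,142) and (333,231) are both about 120 mm long with a 35 mm wide float, so too big. The one at (303,197) measures 25 x 85 mm, which fits tag_red, and the enlarged crop confirms it is the smallest of the three. Now I plan the approach.

```bash
cat >> h.py <<'E'
def psi():
    s=telemetry.read_state();R=cv2.Rodrigues(np.array(s['ee_rot'],float))[0]
    return s,R,np.degrees(np.arctan2(R[1,0],R[0,0]))
def plan(x,y,z,yaw):
    """print the turn (units) then the travel (units, in the turned frame); yaw = heading of tool x in deg"""
    s,R,a=psi();d=(yaw-a+180)%360-180
    q=np.degrees(np.arctan2(y,x))+90-yaw;c,n=np.cos(np.radians(yaw)),np.sin(np.radians(yaw))
    w=np.array([x,y,z])-s['tcp_pos'];T=np.array([[c,n,0],[n,-c,0],[0,0,-1]])
    print('t',round(s['t'],2),'yaw now',round(a,1),'turn z',round(-d/10,2),'travel',(T@w/.025).round(2),'q6 then',round(q),'tilt z',R[:,2].round(3))
E
python3 -c "
from h import *
plan(.645,.02,.2,45.6)"
```

```text
t 1.15 yaw now 20.9 turn z -2.47 travel [29.49 -5.75  0.22] q6 then 46 tilt z [-0.  0. -1.]
```

```bash
python3 -m handwheel '{"turn":[[0,0,-0.8],[0,0,-0.8],[0,0,-0.87],[0,0,0],[0,0,0],[0,0,0],[0,0,0],[0,0,0],[0,0,0],[0,0,0],[0,0,0],[0,0,0],[0,0,0],[0,0,0],[0,0,0],[0,0,0],[0,0,0],[0,0,0],[0,0,0]],"travel":[[0,0,0],[0,0,0],[0,0,0],[0.9,-0.18,0],[0.9,-0.18,0],[0.9,-0.18,0],[0.9,-0.18,0],[0.9,-0.18,0],[0.9,-0.18,0],[0.9,-0.18,0],[0.9,-0.18,0],[0.9,-0.18,0],[0.9,-0.18,0],[0.9,-0.18,0],[0.9,-0.18,0],[0.9,-0.18,0],[0.9,-0.18,0],[0.9,-0.18,0],[0.9,-0.18,0]],"claw":[-1,-1,-1,-1,-1,-1,-1,-1,-1,-1,-1,-1,-1,-1,-1,-1,-1,-1,-1]}'
python3 -c "
from h import *
plan(.645,.02,.2,45.6)"
```

```text
t: 3.52
tcp_pos: [0.433, -0.2983, 0.2055]
ee_rot: [2.896, 1.217, 0.0]
wrist_force: [-0.1, -0.3, 0.1]
width: 0.996
grip_force: 0.0
t 3.52 yaw now 45.6 turn z 0.0 travel [15.03 -2.85  0.22] q6 then 46 tilt z [ 0. -0. -1.]
```

```bash
python3 -m handwheel '{"turn":[[0,0,0],[0,0,0],[0,0,0],[0,0,0],[0,0,0],[0,0,0],[0,0,0],[0,0,0],[0,0,0],[0,0,0],[0,0,0],[0,0,0],[0,0,0],[0,0,0],[0,0,0],[0,0,0],[0,0,0]],"travel":[[0.94,-0.18,0],[0.94,-0.18,0],[0.94,-0.18,0],[0.94,-0.18,0],[0.94,-0.18,0],[0.94,-0.18,0],[0.94,-0.18,0],[0.94,-0.18,0],[0.94,-0.18,0],[0.94,-0.18,0],[0.94,-0.18,0],[0.94,-0.18,0],[0.94,-0.18,0],[0.94,-0.18,0],[0.94,-0.18,0],[0.94,-0.18,0],[0,0,0]],"claw":[-1,-1,-1,-1,-1,-1,-1,-1,-1,-1,-1,-1,-1,-1,-1,-1,-1]}'
python3 - <<'E'
from h import *
p=snapshot('wrist');cv2.imwrite('pics/w1.png',p['image'][:,:,::-1])
print('cam at',(-p['R'].T@p['t']).round(3), 'axis',p['R'][2].round(2))
hsv=cv2.cvtColor(p['image'],cv2.COLOR_RGB2HSV)
m=(((hsv[...,0]<8)|(hsv[...,0]>172))&(hsv[...,1]>130)).astype(np.uint8)
n,l,st,c=cv2.connectedComponentsWithStats(m)
for i in range(1,n):
    if st[i,4]>300: print(c[i].round(),st[i],rect(p,l==i,.008),'z',world(p,c[i])[0].round(3))
for d in trace('tag_red',p): print(round(d['p'],2),d['uv'],rect(p,d['mask'],.006))
E
```

```text
t: 5.65
tcp_pos: [0.6446, 0.0208, 0.2053]
ee_rot: [2.895, 1.22, -0.0]
wrist_force: [0.0, 0.0, 0.9]
width: 0.998
grip_force: 0.0
cam at [0.691 0.067 0.386] axis [-0.16 -0.16 -0.97]
[307.  11.] [ 273    0   59   27 1079] (array([764. , 167.3]), array([26. , 64.2]), np.float32(-44.3)) z [0.767 0.163 0.018]
[619.   8.] [602   0  34  18 338] (array([1019.,  -74.]), array([11.7, 35.8]), np.float32(-31.5)) z [ 0.891 -0.019  0.155]
[490. 142.] [464 138  49   9 309] (array([826.5, -90.9]), array([ 9.2, 59. ]), np.float32(-42.2)) z [ 0.803 -0.063  0.077]
[318. 182.] [309 162  19  42 564] (array([642.7,  17.7]), array([22.7, 52.4]), np.float32(46.1)) z [0.644 0.019 0.012]
[313. 263.] [ 285  249   56   28 1096] (array([561.3, -54.9]), array([37.3, 74.9]), np.float32(-33.9)) z [ 0.565 -0.052  0.017]
[312. 338.] [ 282  322   63   40 1047] (array([ 476.1, -138.9]), array([58.2, 89.6]), np.float32(-34.4)) z [ 0.479 -0.137  0.007]
0.95 [317.0, 185.7] (array([632.1,   5.8]), array([24.1, 86.3]), np.float32(46.2))
0.7 [317.7, 16.0] (array([779.6, 148.5]), array([ 32.2, 115.6]), np.float32(-64.1))
```

View pics/w1.png

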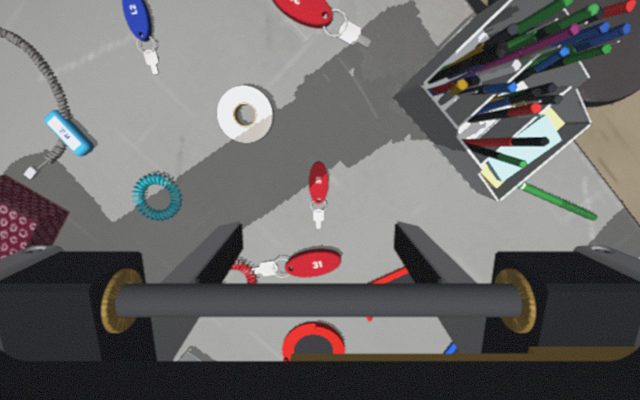

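```bash
python3 -m handwheel '{"turn":[[0,0,-0.06],[0,0,0],[0,0,0],[0,0,0],[0,0,0],[0,0,0],[0,0,0],[0,0,0],[0,0,0],[0,0,0],[0,0,0],[0,0,0],[0,0,0],[0,0,0],[0,0,0]],"travel":[[-0.12,0.03,0.5],[0,0,1],[0,0,1],[0,0,1],[0,0,1],[0,0,1],[0,0,1],[0,0,0.8],[0,0,0.5],[0,0,0.25],[0,0,0],[0,0,0],[0,0,0],[0,0,0],[0,0,0]],"claw":[-1,-1,-1,-1,-1,-1,-1,-1,-1,-1,-1,1,1,1,1]}'

```

```text
t: 7.62
tcp_pos: [0.6425, 0.0167, 0.0044]
ee_rot: [2.89, 1.233, 0.0]
wrist_force: [0.6, -0.3, 0.6]
width: 0.611
grip_force: 0.0
```

```bash
python3 -m handwheel '{"turn":[[0,0,0],[0,0,0],[0,0,0],[0,0,0],[0,0,0],[0,0,0],[0,0,0]],"travel":[[0,0,0],[0,0,0],[0,0,0],[0,0,0],[0,0,0],[0,0,0],[0,0,0]],"claw":[1,1,1,1,1,1,1]}'
python3 -m handwheel '{"turn":[[0,0,0],[0,0,0],[0,0,0]],"travel":[[0,0,-0.8],[0,0,-0.9],[0,0,-0.9]],"claw":[1,1,1]}'
python3 -c "
from h import *
plan(.6244,-.1655,.07,-17.9)"

```

```text
t: 8.5
tcp_pos: [0.6424, 0.0167, 0.0042]
ee_rot: [-2.89, -1.232, 0.0]
wrist_force: [0.9, -0.3, -0.2]
width: 0.25
grip_force: 29.8
t: 8.88
tcp_pos: [0.6432, 0.0166, 0.072]
ee_rot: [2.889, 1.232, 0.003]
wrist_force: [0.7, 0.0, -0.2]
width: 0.248
grip_force: 29.8
t 8.88 yaw now 46.2 turn z 6.41 travel [1.52 7.16 0.08] q6 then 93 tilt z [ 0.002 -0.    -1.   ]
```

```bash
python3 -m handwheel '{"turn":[[0,0,0.9],[0,0,0.9],[0,0,0.9],[0,0,0.9],[0,0,0.9],[0,0,0.9],[0,0,1],[0,0,0],[0,0,0],[0,0,0],[0,0,0],[0,0,0],[0,0,0],[0,0,0],[0,0,0],[0,0,0]],"travel":[[0,0,-0.4],[0,0,-0.4],[0,0,-0.4],[0,0,0],[0,0,0],[0,0,0],[0,0,0],[0.27,0.9,0],[0.27,0.9,0],[0.27,0.9,0],[0.27,0.9,0],[0.27,0.9,0],[0.27,0.9,0],[0.27,0.9,0],[0.27,0.86,0],[0,0,0]],"claw":[1,1,1,1,1,1,1,1,1,1,1,1,1,1,1,1]}'
python3 - <<'E'
from h import *
p=snapshot('wrist');cv2.imwrite('pics/w2.png',p['image'][:,:,::-1])
for n,z in(('long_rest_red',.007),('long_rest_blue',.007),('round_rest_red',.008),('round_rest_teal',.008)):
  for d in trace(n,p)[:2]: print(n,round(d['p'],2),d['uv'],rect(p,d['mask'],z))
plan(.6244,-.1655,.012,-17.9)
E
```

```text
t: 10.88
tcp_pos: [0.6391, -0.172, 0.0993]
ee_rot: [3.103, -0.489, 0.0]
wrist_force: [-0.6, 0.4, -0.1]
width: 0.248
grip_force: 29.8
long_rest_red 0.63 [316.6, 233.2] (array([ 585.4, -156.2]), array([ 36.7, 132.3]), np.float32(-17.9))
long_rest_blue 0.94 [468.3, 170.5] (array([ 621.5, -311.1]), array([ 53.2, 127.8]), np.float32(15.2))
round_rest_red 0.95 [337.6, 341.8] (array([ 498.2, -144.4]), array([40. , 46.7]), np.float32(72.1))
round_rest_teal 0.73 [505.5, 332.8] (array([ 465.4, -320.1]), array([65.2, 97.6]), np.float32(-14.5))
t 11.12 yaw now -17.7 turn z 0.02 travel [-0.61  0.03  3.48] q6 then 93 tilt z [-0.  0. -1.]
```

View pics/w2.png

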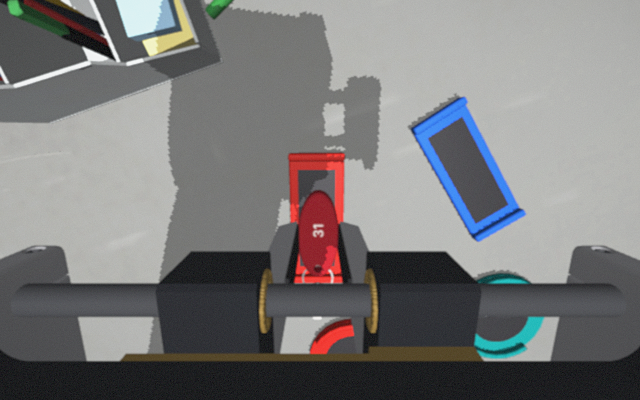

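```bash
python3 - <<'E'
from h import *
p=snapshot('wrist')
hsv=cv2.cvtColor(p['image'],cv2.COLOR_RGB2HSV)
m=((hsv[...,0]<8)|(hsv[...,0]>172))&(hsv[...,1]>130)&(hsv[...,2]>60)
m[185:]=0;m[:,:270]=0;m[:,360:]=0
v,u=np.nonzero(m);w=world(p,np.c_[u,v]);w=w[(w[:,2]<.025)]
a=np.radians(-17.8);e=np.array([np.cos(a),np.sin(a)]);f=np.array([-e[1],e[0]])
c=np.array([.6244,-.1655]);r=(w[:,:2]-c)
print('far end',np.percentile(r@e,[98,99.5]),'sides',np.percentile(r@f,[1,99]),'z',np.percentile(w[:,2],[10,50,90]))
m2=np.zeros_like(m);m2[187:262,295:345]=(((hsv[...,0]<8)|(hsv[...,0]>172))&(hsv[...,1]>130)&(hsv[...,2]<170)&(p['range_z']<p['range_z'][175,317]-.05))[187:262,295:345]
v,u=np.nonzero(m2);w=world(p,np.c_[u,v]);t=psi()[0]['tcp_pos'][:2]
r=w[:,:2]-t;print('float rel tcp: len',np.percentile(r@e,[1,99]),'side',np.percentile(r@f,[1,99]),'z',np.median(w[:,2]),len(u))
E
```

```text
far end [0.06000146 0.0600856 ] sides [-0.02537036  0.02336833] z [0.00634433 0.0077231  0.01338103]
float rel tcp: len [-0.01308666  0.02887687] side [-0.01298339  0.01034019] z 0.10703267391559246 2187
```

```bash
python3 -m handwheel '{"turn":[[0,0,0],[0,0,0],[0,0,0],[0,0,0],[0,0,0],[0,0,0],[0,0,0],[0,0,0],[0,0,0],[0,0,0],[0,0,0],[0,0,0],[0,0,0],[0,0,0]],"travel":[[0,0,0.9],[0,0,0.9],[0,0,0.9],[0,0,0.5],[0,0,0.34],[0,0,0],[0,0,0],[0,0,0],[0,0,0],[0,0,0],[0,0,-0.8],[0,0,-1],[0,0,-1],[0,0,-1]],"claw":[1,1,1,1,1,1,-1,-1,-1,-1,-1,-1,-1,-1]}'
python3 - <<'E'
from h import *
p=snapshot('top')
for d in trace('tag_red',p)+trace('long_rest_red',p): print(round(d['p'],2),d['uv'],rect(p,d['mask'],.012))
plan(.6218+.0107,.2838+.0127,.17,48.6)
E
```

```text
t: 12.92
tcp_pos: [0.6396, -0.1704, 0.1083]
ee_rot: [3.103, -0.486, 0.003]
wrist_force: [0.6, -0.5, -1.1]
width: 0.998
grip_force: 0.0
0.72 [240.9, 138.9] (array([776.3, 154.1]), array([ 38.4, 119.2]), np.float32(-80.5))
0.57 [330.7, 231.5] (array([545.9, -40.7]), array([ 33.4, 116.9]), np.float32(-33.3))
0.51 [184.5, 198.9] (array([625.1, 280.9]), array([24.8, 88.5]), np.float32(64.3))
t 13.07 yaw now -17.8 turn z -6.64 travel [ 13.81 -12.6   -2.46] q6 then 67 tilt z [ 0.004 -0.002 -1.   ]
```

```bash
python3 -m handwheel '{"turn":[[0,0,-0.95],[0,0,-0.95],[0,0,-0.95],[0,0,-0.95],[0,0,-0.95],[0,0,-0.95],[0,0,-0.94],[0,0,0],[0,0,0],[0,0,0],[0,0,0],[0,0,0],[0,0,0],[0,0,0],[0,0,0],[0,0,0],[0,0,0],[0,0,0],[0,0,0],[0,0,0]],"travel":[[0,0,-0.8],[0,0,-0.8],[0,0,-0.8],[0,0,0],[0,0,0],[0,0,0],[0,0,0],[0.95,-0.87,0],[0.95,-0.87,0],[0.95,-0.87,0],[0.95,-0.87,0],[0.95,-0.87,0],[0.95,-0.87,0],[0.95,-0.87,0],[0.95,-0.87,0],[0.95,-0.87,0],[0.95,-0.87,0],[0.95,-0.87,0],[0.95,-0.87,0],[0.95,-0.87,0]],"claw":[-1,-1,-1,-1,-1,-1,-1,-1,-1,-1,-1,-1,-1,-1,-1,-1,-1,-1,-1,-1]}'
python3 -m handwheel '{"turn":[[0,0,0],[0,0,0],[0,0,0]],"travel":[[0.95,-0.87,0],[0.5,-0.4,0],[0,0,0]],"claw":[-1,-1,-1]}'
python3 - <<'E'
from h import *
p=snapshot('wrist');cv2.imwrite('pics/w3.png',p['image'][:,:,::-1])
hsv=cv2.cvtColor(p['image'],cv2.COLOR_RGB2HSV)
m=((hsv[...,0]>105)&(hsv[...,0]<130)&(hsv[...,1]>130)).astype(np.uint8)
n,l,st,c=cv2.connectedComponentsWithStats(m)
for i in range(1,n):
    if st[i,4]>200: print(c[i].round(),st[i,4],rect(p,l==i,.008),'z',world(p,c[i])[0].round(3))
for d in trace('tag_blue',p)[:2]:
    print(round(d['p'],2),d['uv'],rect(p,d['mask'],.006))
for n in('coil_teal','coil_red'):
  for d in trace(n,p)[:2]: print(n,round(d['p'],2),d['uv'],rect(p,d['mask'],.01))
q=snapshot('top');cv2.imwrite('pics/t2.png',cv2.resize(q['image'][170:310,340:480,::-1],(560,560),interpolation=3))
g=q['image'].astype(int);g=((g[...,0]>60)&(g[...,0]>g[...,1]*2)).astype(np.uint8)
for d in trace('tag_red',q)+trace('long_rest_red',q): print(round(d['p'],2),d['uv'],rect(q,d['mask'],.012))
plan(.6218+.0107,.2838+.0127,.004,48.6)
E
```

```text
t: 15.58
tcp_pos: [0.6304, 0.2492, 0.1643]
ee_rot: [-2.863, -1.293, 0.003]
wrist_force: [-0.7, 0.3, 0.1]
width: 1.004
grip_force: 0.0
t: 15.95
tcp_pos: [0.6309, 0.2969, 0.1649]
ee_rot: [2.862, 1.295, -0.002]
wrist_force: [0.3, 0.2, -0.3]
width: 1.0
grip_force: 0.0
[318. 186.] 666 (array([630.8, 295.6]), array([22.6, 51.7]), np.float32(49.1)) z [0.632 0.297 0.012]
0.57 [319.5, 191.6] (array([621.2, 281.4]), array([24.5, 87.9]), np.float32(54.5))
coil_teal 0.8 [307.0, 334.3] (array([489.1, 154.8]), array([43.3, 61. ]), np.float32(-33.2))
0.83 [382.7, 200.9] (array([ 628. , -167.2]), array([30.4, 82.5]), np.float32(-4.1))
0.79 [331.2, 233.6] (array([547.7, -41.6]), array([ 35.7, 114.5]), np.float32(-36.4))
0.95 [377.4, 210.2] (array([ 623.5, -163.5]), array([ 49.2, 122.7]), np.float32(-18.2))
t 16.3 yaw now 48.5 turn z -0.01 travel [0.05 0.01 6.47] q6 then 67 tilt z [ 0. -0. -1.]
```

View pics/t2.png

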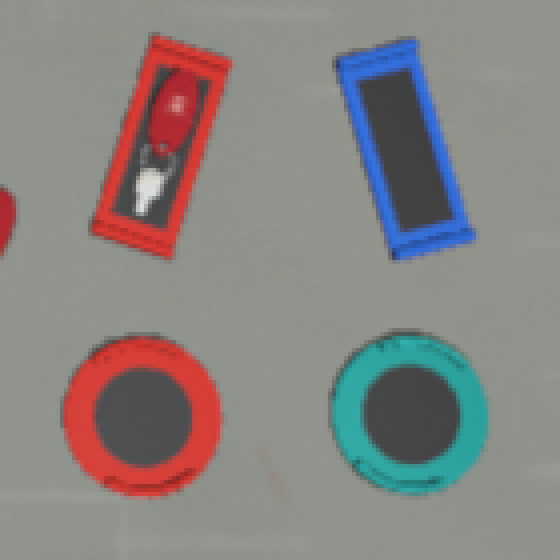

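The red tag lies in the middle of its rest: float at crop (175,110), key at (147,190), between the lips. The lips of the round rests show at the top and bottom of each disc. I take the blue tag next.

```bash
python3 -m handwheel '{"turn":[[0,0,-0.04],[0,0,0],[0,0,0],[0,0,0],[0,0,0],[0,0,0],[0,0,0],[0,0,0],[0,0,0],[0,0,0],[0,0,0],[0,0,0],[0,0,0],[0,0,0],[0,0,0],[0,0,0],[0,0,0],[0,0,0],[0,0,0],[0,0,0]],"travel":[[-0.02,0.02,0.8],[0,0,1],[0,0,1],[0,0,1],[0,0,1],[0,0,0.9],[0,0,0.5],[0,0,0.23],[0,0,0],[0,0,0],[0,0,0],[0,0,0],[0,0,0],[0,0,0],[0,0,0],[0,0,0],[0,0,0],[0,0,0],[0,0,0],[0,0,0]],"claw":[-1,-1,-1,-1,-1,-1,-1,-1,-1,1,1,1,1,1,1,1,1,1,1,1]}'
python3 -m handwheel '{"turn":[[0,0,0],[0,0,0],[0,0,0],[0,0,0]],"travel":[[0,0,-0.8],[0,0,-1],[0,0,-1],[0,0,-1]],"claw":[1,1,1,1]}'
python3 -c "
from h import *
a=np.radians(14.7)
plan(.623+.0165*np.cos(a),-.3095+.0165*np.sin(a),.1,14.7)"

```

```text
t: 18.8
tcp_pos: [0.6314, 0.2958, 0.0049]
ee_rot: [2.859, 1.303, -0.0]
wrist_force: [-0.1, -0.4, -0.3]
width: 0.252
grip_force: 29.9
t: 19.3
tcp_pos: [0.6318, 0.296, 0.1026]
ee_rot: [2.858, 1.303, 0.003]
wrist_force: [0.4, -0.1, -0.7]
width: 0.254
grip_force: 29.9
t 19.3 yaw now 49.0 turn z 3.43 travel [-5.83 23.34  0.1 ] q6 then 50 tilt z [ 0.002  0.001 -1.   ]
```

```bash
python3 -m handwheel '{"turn":[[0,0,0.9],[0,0,0.9],[0,0,0.9],[0,0,0.73],[0,0,0],[0,0,0],[0,0,0],[0,0,0],[0,0,0],[0,0,0],[0,0,0],[0,0,0],[0,0,0],[0,0,0],[0,0,0],[0,0,0],[0,0,0],[0,0,0],[0,0,0],[0,0,0]],"travel":[[0,0,0],[0,0,0],[0,0,0],[0,0,0],[-0.23,0.94,0],[-0.23,0.94,0],[-0.23,0.94,0],[-0.23,0.94,0],[-0.23,0.94,0],[-0.23,0.94,0],[-0.23,0.94,0],[-0.23,0.94,0],[-0.23,0.94,0],[-0.23,0.94,0],[-0.23,0.94,0],[-0.23,0.94,0],[-0.23,0.94,0],[-0.23,0.94,0],[-0.23,0.94,0],[-0.23,0.94,0]],"claw":[1,1,1,1,1,1,1,1,1,1,1,1,1,1,1,1,1,1,1,1]}'
python3 -m handwheel '{"turn":[[0,0,0],[0,0,0],[0,0,0],[0,0,0],[0,0,0],[0,0,0],[0,0,0],[0,0,0],[0,0,0],[0,0,0]],"travel":[[-0.24,0.94,0],[-0.24,0.94,0],[-0.24,0.94,0],[-0.24,0.94,0],[-0.24,0.94,0],[-0.24,0.94,0],[-0.24,0.94,0],[-0.24,0.94,0],[-0.24,0.78,0],[0,0,0]],"claw":[1,1,1,1,1,1,1,1,1,1]}'
python3 - <<'E'
from h import *
p=snapshot('wrist');cv2.imwrite('pics/w4.png',p['image'][:,:,::-1])
hsv=cv2.cvtColor(p['image'],cv2.COLOR_RGB2HSV)
b=(hsv[...,0]>105)&(hsv[...,0]<130)&(hsv[...,1]>130)
b[:,:250]=0;b[:,380:]=0
v,u=np.nonzero(b);w=world(p,np.c_[u,v])
a=np.radians(14.7);e=np.array([np.cos(a),np.sin(a)]);f=np.array([-e[1],e[0]]);c=np.array([.623,-.3095])
lo=(w[:,2]<.025)&(v<190);r=w[lo,:2]-c
print('rest far end',np.percentile(r@e,[98,99.5]),'sides',np.percentile(r@f,[1,99]),cv2.minAreaRect((w[lo,:2]*1000).astype(np.float32)))
hi=(w[:,2]>.09)&(w[:,2]<.13);r=w[hi,:2]-psi()[0]['tcp_pos'][:2]
print('float rel tcp',np.percentile(r@e,[1,99]),np.percentile(r@f,[1,99]),hi.sum())
plan(.623+.0165*np.cos(a),-.3095+.0165*np.sin(a),.0112,14.7)
E
```

```text
t: 21.8
tcp_pos: [0.6378, -0.0928, 0.1]
ee_rot: [3.116, 0.402, 0.0]
wrist_force: [-0.5, -0.4, -0.7]
width: 0.25
grip_force: 29.9
t: 23.05
tcp_pos: [0.6381, -0.3072, 0.0999]
ee_rot: [3.116, 0.399, 0.0]
wrist_force: [-0.1, 0.1, 0.2]
width: 0.25
grip_force: 29.9
rest far end [0.06107206 0.06112081] sides [-0.02452238  0.02408219] ((664.739013671875, -298.51806640625), (36.01696014404297, 49.69936752319336), 14.550589561462402)
float rel tcp [-0.02478252  0.02542445] [-0.01437696  0.00925642] 2588
t 23.1 yaw now 14.7 turn z -0.0 travel [ 0.04 -0.02  3.54] q6 then 50 tilt z [-0.  0. -1.]
```

View pics/w4.png

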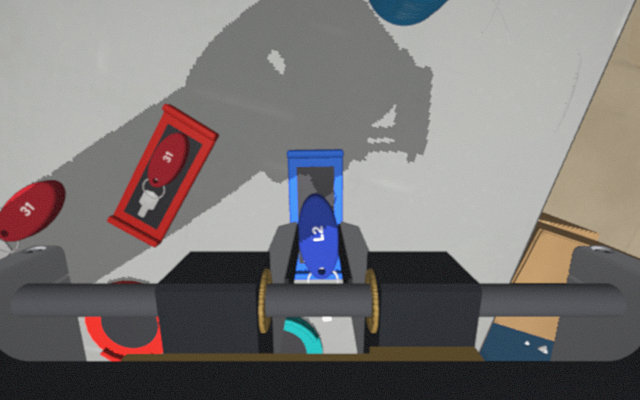

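```bash
python3 -m handwheel '{"turn":[[0,0,0],[0,0,0],[0,0,0],[0,0,0],[0,0,0],[0,0,0],[0,0,0],[0,0,0],[0,0,0],[0,0,0],[0,0,0],[0,0,0],[0,0,0],[0,0,0],[0,0,0]],"travel":[[0.03,-0.03,0.9],[0,0,0.9],[0,0,0.9],[0,0,0.5],[0,0,0.34],[0,0,0],[0,0,0],[0,0,0],[0,0,0],[0,0,0],[0,0,-0.8],[0,0,-1],[0,0,-1],[0,0,-1],[0,0,-0.8]],"claw":[1,1,1,1,1,1,-1,-1,-1,-1,-1,-1,-1,-1,-1]}'
python3 -c "
from h import *
plan(.4684,.0019,.13,20)"
```

```text
t: 24.98
tcp_pos: [0.6397, -0.3053, 0.1302]
ee_rot: [3.113, 0.402, 0.004]
wrist_force: [-0.3, -0.1, 0.6]
width: 0.997
grip_force: 0.0
t 24.98 yaw now 14.7 turn z -0.53 travel [-2.230e+00 -1.389e+01  1.000e-02] q6 then 70 tilt z [ 0.003 -0.002 -1.   ]
```

```bash
python3 -m handwheel '{"turn":[[0,0,0.75],[0,0,0.72],[0,0,0],[0,0,0],[0,0,0],[0,0,0],[0,0,0],[0,0,0],[0,0,0],[0,0,0],[0,0,0],[0,0,0],[0,0,0],[0,0,0],[0,0,0],[0,0,0],[0,0,0]],"travel":[[0,0,-0.6],[0,0,-0.6],[-0.49,-0.88,0],[-0.49,-0.88,0],[-0.49,-0.88,0],[-0.49,-0.88,0],[-0.49,-0.88,0],[-0.49,-0.88,0],[-0.49,-0.88,0],[-0.49,-0.88,0],[-0.49,-0.88,0],[-0.49,-0.88,0],[-0.49,-0.88,0],[-0.49,-0.88,0],[-0.49,-0.88,0],[-0.49,-0.85,0],[0,0,0]],"claw":[-1,-1,-1,-1,-1,-1,-1,-1,-1,-1,-1,-1,-1,-1,-1,-1,-1]}'
python3 - <<'E'
from h import *
p=snapshot('wrist');cv2.imwrite('pics/w5.png',p['image'][:,:,::-1])
hsv=cv2.cvtColor(p['image'],cv2.COLOR_RGB2HSV)
m=((hsv[...,0]<8)|(hsv[...,0]>172))&(hsv[...,1]>110);v,u=np.nonzero(m);w=world(p,np.c_[u,v],.009)[:,:2]
k=np.hypot(*(w-[.4684,.0019]).T)<.036;w=(w[k]*1000).astype(np.float32)
print('circle',cv2.minEnclosingCircle(w),w.min(0),w.max(0),k.sum())
for d in trace('coil_red',p)[:2]: print(round(d['p'],2),d['uv'],rect(p,d['mask'],.009))
plan(.4684,.0019,.004,0)
q=snapshot('top');cv2.imwrite('pics/t5.png',cv2.resize(q['image'][165:305,340:480,::-1],(560,560),interpolation=3))
E
```

```text
t: 27.1
tcp_pos: [0.4665, 0.0039, 0.1566]
ee_rot: [3.141, 0.003, 0.0]
wrist_force: [0.7, 0.5, 0.1]
width: 1.003
grip_force: 0.0
circle ((467.01336669921875, 0.7497673034667969), 30.209392547607422) [437.51416  -29.079287] [496.75464   30.231647] 1067
0.66 [336.8, 185.9] (array([465.8,  -0.6]), array([54.4, 56.8]), np.float32(-33.4))
0.41 [70.8, 183.7] (array([470.1, 271.6]), array([24.2, 64.7]), np.float32(84.2))
t 27.2 yaw now 0.0 turn z 0.0 travel [0.04 0.03 6.11] q6 then 90 tilt z [ 0.001 -0.    -1.   ]
```

View pics/w5.png

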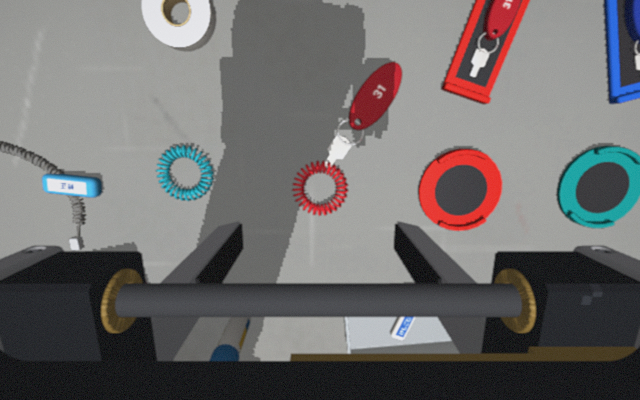

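View pics/t5.png

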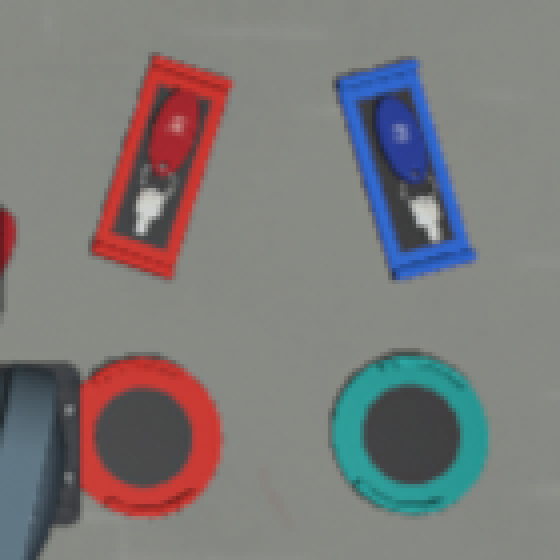

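```bash
python3 -m handwheel '{"turn":[[0,0,0],[0,0,0],[0,0,0],[0,0,0],[0,0,0],[0,0,0],[0,0,0],[0,0,0],[0,0,0],[0,0,0],[0,0,0],[0,0,0],[0,0,0],[0,0,0],[0,0,0],[0,0,0]],"travel":[[0.03,0.11,0.8],[0,0,1],[0,0,1],[0,0,1],[0,0,1],[0,0,0.8],[0,0,0.46],[0,0,0],[0,0,0],[0,0,0],[0,0,0],[0,0,0],[0,0,0],[0,0,-0.5],[0,0,-0.9],[0,0,-0.9]],"claw":[-1,-1,-1,-1,-1,-1,-1,-1,1,1,1,1,1,1,1,1]}'
python3 - <<'E'
from h import *
q=snapshot('top')
H,W=q['range_z'].shape;u,v=np.meshgrid(np.arange(330,480),np.arange(240,310))
uv=np.c_[u.ravel(),v.ravel()];w=world(q,uv)
for n,c in(('red',(.4657,-.1529)),('teal',(.4691,-.3089))):
    r=w[:,:2]-c;d=np.hypot(*r.T)
    base=np.median(w[(d<.03),2]);k=(d>.036)&(d<.05)&(w[:,2]>base+.0035)&(w[:,2]<base+.012)
    a=np.arctan2(r[k,1],r[k,0]);print(n,'base z',base.round(4),k.sum(),'axis deg',np.degrees(np.angle(np.exp(2j*a).mean()))/2,abs(np.exp(2j*a).mean()).round(2),np.histogram(np.degrees(a),12,(-180,180))[0])
plan(.4657,-.1529,.08,0)
E
```

```text
t: 29.25
tcp_pos: [0.468, -0.0002, 0.0636]
ee_rot: [-3.142, -0.0, -0.0]
wrist_force: [0.6, -0.3, -0.4]
width: 0.652
grip_force: 30.0
red base z 0.0066 107 axis deg 5.772364624395138 0.68 [22  8  1  1  1 22 22  8  2  0  3 17]
teal base z 0.0068 105 axis deg -13.652555907266493 0.66 [14  0  0  1 13 20 19  0  1  3 14 20]
t 29.3 yaw now 0.0 turn z 0.0 travel [-0.18  6.09 -0.54] q6 then 72 tilt z [ 0.006 -0.001 -1.   ]
```

```bash
python3 -m handwheel '{"turn":[[0,0,-0.6],[0,0,0],[0,0,0],[0,0,0],[0,0,0],[0,0,0],[0,0,0],[0,0,0],[0,0,0]],"travel":[[0,0,0],[-0.11,0.87,0],[-0.11,0.87,0],[-0.11,0.87,0],[-0.11,0.87,0],[-0.11,0.87,0],[-0.11,0.87,0],[-0.1,0.87,0],[0,0,0]],"claw":[1,1,1,1,1,1,1,1,1]}'
python3 - <<'E'
from h import *
p=snapshot('wrist');cv2.imwrite('pics/w6.png',p['image'][:,:,::-1])
plan(.465,-.1535,.0125,6)
E
```

```text
t: 30.42
tcp_pos: [0.4651, -0.1545, 0.0626]
ee_rot: [3.137, 0.161, 0.001]
wrist_force: [-0.5, 1.0, 0.1]
width: 0.647
grip_force: 30.0
t 30.48 yaw now 5.9 turn z -0.01 travel [ 0.   -0.01  2.  ] q6 then 66 tilt z [-0.  0. -1.]
```

View pics/w6.png

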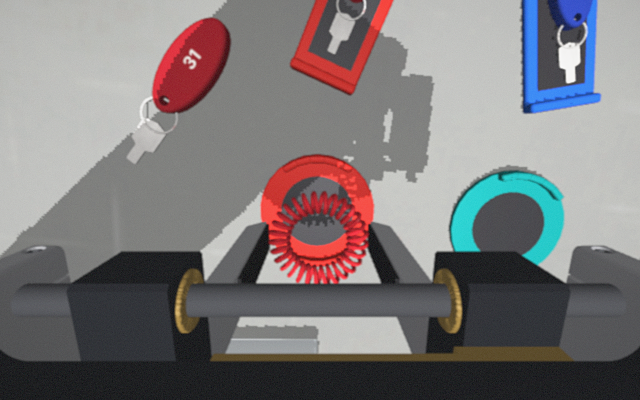

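```bash
python3 -m handwheel '{"turn":[[0,0,0],[0,0,0],[0,0,0],[0,0,0],[0,0,0],[0,0,0],[0,0,0],[0,0,0],[0,0,0],[0,0,0],[0,0,0],[0,0,0],[0,0,0],[0,0,0]],"travel":[[0,0,0.8],[0,0,0.7],[0,0,0.3],[0,0,0.22],[0,0,0],[0,0,0],[0,0,0],[0,0,0],[0,0,0],[0,0,-0.7],[0,0,-1],[0,0,-1],[0,0,-1],[0,0,-1]],"claw":[1,1,1,1,1,-1,-1,-1,-1,-1,-1,-1,-1,-1]}'
python3 -c "
from h import *
plan(.481,.1455,.13,0)"
```

```text
t: 32.22
tcp_pos: [0.4652, -0.1537, 0.1316]
ee_rot: [3.136, 0.164, 0.002]
wrist_force: [0.6, -0.2, 0.5]
width: 1.001
grip_force: 0.0
t 32.23 yaw now 6.0 turn z 0.6 travel [  0.63 -11.97   0.07] q6 then 107 tilt z [ 0.001 -0.001 -1.   ]
```

```bash
python3 -m handwheel '{"turn":[[0,0,0.6],[0,0,0],[0,0,0],[0,0,0],[0,0,0],[0,0,0],[0,0,0],[0,0,0],[0,0,0],[0,0,0],[0,0,0],[0,0,0],[0,0,0],[0,0,0],[0,0,0]],"travel":[[0,0,-0.8],[0.05,-0.92,0],[0.05,-0.92,0],[0.05,-0.92,0],[0.05,-0.92,0],[0.05,-0.92,0],[0.05,-0.92,0],[0.05,-0.92,0],[0.05,-0.92,0],[0.05,-0.92,0],[0.05,-0.92,0],[0.05,-0.92,0],[0.05,-0.92,0],[0.03,-0.92,0],[0,0,0]],"claw":[-1,-1,-1,-1,-1,-1,-1,-1,-1,-1,-1,-1,-1,-1,-1]}'
python3 - <<'E'
from h import *
p=snapshot('wrist');cv2.imwrite('pics/w7.png',p['image'][:,:,::-1])
hsv=cv2.cvtColor(p['image'],cv2.COLOR_RGB2HSV)
m=(hsv[...,0]>82)&(hsv[...,0]<100)&(hsv[...,1]>110);v,u=np.nonzero(m);w=world(p,np.c_[u,v],.009)[:,:2]
k=np.hypot(*(w-[.481,.1455]).T)<.045;w=(w[k]*1000).astype(np.float32)
print('circle',cv2.minEnclosingCircle(w),w.min(0),w.max(0),k.sum())
for d in trace('coil_teal',p)[:2]: print(round(d['p'],2),d['uv'],rect(p,d['mask'],.009))
plan(.481,.1455,.005,0)
E
```

```text
t: 34.1
tcp_pos: [0.4809, 0.1463, 0.1506]
ee_rot: [-3.142, -0.004, -0.002]
wrist_force: [-0.1, 0.1, -0.2]
width: 1.001
grip_force: 0.0
circle ((483.41461181640625, 147.3356475830078), 30.03001594543457) [453.78085 118.15007] [512.9545  176.49036] 1026
0.56 [327.9, 175.9] (array([483.4, 146.7]), array([59.2, 59.3]), np.float32(-89.8))
t 34.2 yaw now 0.0 turn z 0.0 travel [ 0.   -0.02  5.81] q6 then 107 tilt z [ 0.001 -0.    -1.   ]
```

View pics/w7.png

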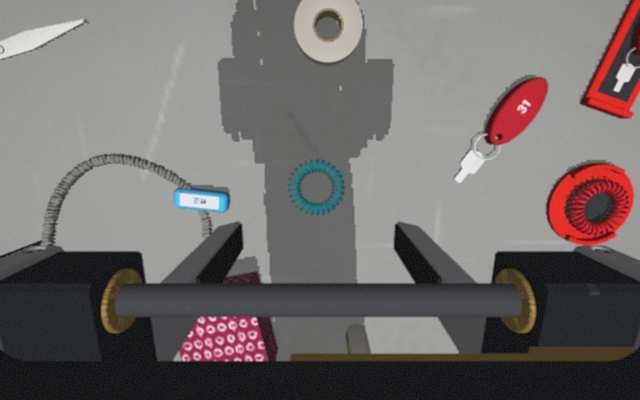

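```bash
python3 -m handwheel '{"turn":[[0,0,0],[0,0,0],[0,0,0],[0,0,0],[0,0,0],[0,0,0],[0,0,0],[0,0,0],[0,0,0],[0,0,0],[0,0,0],[0,0,0],[0,0,0],[0,0,0],[0,0,0],[0,0,0],[0,0,0]],"travel":[[0.1,-0.03,0.8],[0,0,1],[0,0,1],[0,0,1],[0,0,1],[0,0,0.6],[0,0,0.4],[0,0,0],[0,0,0],[0,0,0],[0,0,0],[0,0,0],[0,0,0],[0,0,-0.5],[0,0,-0.9],[0,0,-0.9],[0,0,0]],"claw":[-1,-1,-1,-1,-1,-1,-1,-1,1,1,1,1,1,1,1,1,1]}'
python3 - <<'E'
from h import *
plan(.4685,-.3095,.07,-14)
q=snapshot('top')
for d in trace('round_rest_teal',q)[:2]: print(round(d['p'],2),rect(q,d['mask'],.008))
E
```

```text
t: 36.33
tcp_pos: [0.485, 0.1463, 0.0642]
ee_rot: [-3.141, -0.0, -0.007]
wrist_force: [-0.7, 0.8, -0.1]
width: 0.645
grip_force: 30.0
t 36.33 yaw now 0.0 turn z 1.4 travel [ 3.77 17.85 -0.23] q6 then 71 tilt z [ 0.005  0.    -1.   ]
0.65 (array([ 470.8, -307.2]), array([89.2, 91. ]), np.float32(-89.4))
```

```bash
python3 -m handwheel '{"turn":[[0,0,0.7],[0,0,0.7],[0,0,0],[0,0,0],[0,0,0],[0,0,0],[0,0,0],[0,0,0],[0,0,0],[0,0,0],[0,0,0],[0,0,0],[0,0,0],[0,0,0],[0,0,0],[0,0,0],[0,0,0],[0,0,0],[0,0,0],[0,0,0]],"travel":[[0,0,-0.2],[0,0,0],[0.2,0.94,0],[0.2,0.94,0],[0.2,0.94,0],[0.2,0.94,0],[0.2,0.94,0],[0.2,0.94,0],[0.2,0.94,0],[0.2,0.94,0],[0.2,0.94,0],[0.2,0.94,0],[0.2,0.94,0],[0.2,0.94,0],[0.2,0.94,0],[0.2,0.94,0],[0.2,0.94,0],[0.2,0.94,0],[0.2,0.94,0],[0.2,0.94,0]],"claw":[1,1,1,1,1,1,1,1,1,1,1,1,1,1,1,1,1,1,1,1]}'
python3 -m handwheel '{"turn":[[0,0,0],[0,0,0]],"travel":[[0.17,0.9,0],[0,0,0]],"claw":[1,1]}'
python3 - <<'E'
from h import *
plan(.469,-.3085,.0125,-14)
p=snapshot('wrist');cv2.imwrite('pics/w8.png',p['image'][:,:,::-1])
E
```

```text
t: 38.92
tcp_pos: [0.4679, -0.287, 0.0662]
ee_rot: [-3.117, 0.383, 0.002]
wrist_force: [0.7, -0.8, -0.2]
width: 0.646
grip_force: 30.0
t: 39.17
tcp_pos: [0.4669, -0.3106, 0.067]
ee_rot: [3.118, -0.386, 0.001]
wrist_force: [-1.2, 0.3, 0.5]
width: 0.647
grip_force: 30.0
t 39.17 yaw now -14.1 turn z -0.01 travel [ 0.06 -0.1   2.18] q6 then 71 tilt z [ 0. -0. -1.]
```

View pics/w8.png

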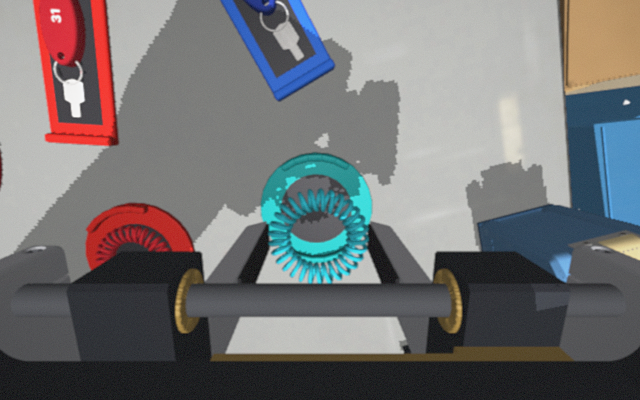

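```bash
python3 -m handwheel '{"turn":[[0,0,0],[0,0,0],[0,0,0],[0,0,0],[0,0,0],[0,0,0],[0,0,0],[0,0,0],[0,0,0],[0,0,0],[0,0,0],[0,0,0],[0,0,0],[0,0,0],[0,0,0],[0,0,0],[0,0,0]],"travel":[[0.05,-0.07,0.9],[0,0,0.8],[0,0,0.3],[0,0,0.18],[0,0,0],[0,0,0],[0,0,0],[0,0,0],[0,0,0],[0,0,-0.7],[0,0,-1],[0,0,-1],[0,0,-1],[0,0,-1],[0,0,-1],[0,0,-1],[0,0,0]],"claw":[1,1,1,1,1,-1,-1,-1,-1,-1,-1,-1,-1,-1,-1,-1,-1]}'
python3 -m handwheel '{"turn":[[0,0,0],[0,0,0],[0,0,0],[0,0,0],[0,0,0],[0,0,0],[0,0,0],[0,0,0],[0,0,0],[0,0,0],[0,0,0],[0,0,0]],"travel":[[-0.5,0.9,0],[-0.5,0.9,0],[-0.5,0.9,0],[-0.5,0.9,0],[-0.5,0.9,0],[-0.5,0.9,0],[-0.5,0.9,0],[-0.5,0.9,0],[-0.5,0.9,0],[-0.5,0.9,0],[0,0,0],[0,0,0]],"claw":[-1,-1,-1,-1,-1,-1,-1,-1,-1,-1,-1,-1]}'
python3 - <<'E'
from h import *
q=snapshot('top');cv2.imwrite('pics/t9.png',cv2.resize(q['image'][165:315,285:485,::-1],(800,600),interpolation=3))
for n,z in(('tag_red',.012),('tag_blue',.012),('coil_red',.016),('coil_teal',.016),('long_rest_red',.008),('long_rest_blue',.008),('round_rest_red',.008),('round_rest_teal',.008),('correction_tape',.016),('tape_roll',.018)):
  for d in trace(n,q)[:3]: print(n,round(d['p'],2),np.round(d['uv']),rect(q,d['mask'],z))
E
```

```text
t: 41.35
tcp_pos: [0.4698, -0.3087, 0.1834]
ee_rot: [3.114, -0.382, 0.008]
wrist_force: [-0.3, 0.6, -0.1]
width: 1.002
grip_force: 0.0
t: 42.85
tcp_pos: [0.293, -0.4948, 0.1793]
ee_rot: [-3.117, 0.382, 0.001]
wrist_force: [0.7, 0.2, -0.4]
width: 1.001
grip_force: 0.0
tag_red 0.79 [384. 198.] (array([ 630.3, -164.9]), array([25.1, 78.8]), np.float32(-26.5))
tag_red 0.67 [242. 141.] (array([773.7, 152.6]), array([ 39. , 121.9]), np.float32(-80.5))
tag_red 0.58 [333. 232.] (array([544.4, -40.1]), array([ 32.8, 120.1]), np.float32(-33.3))
tag_blue 0.7 [441. 203.] (array([ 625.3, -310.6]), array([28. , 88.9]), np.float32(17.3))
coil_red 0.82 [382. 276.] (array([ 466.3, -154.6]), array([51.1, 53.7]), np.float32(-45.1))
coil_red 0.57 [383. 197.] (array([ 627.5, -163.1]), array([27.1, 83.8]), np.float32(-26.5))
coil_teal 0.64 [444. 266.] (array([ 471.9, -307.2]), array([54.5, 58.2]), np.float32(-89.4))
coil_teal 0.52 [383. 277.] (array([ 465.7, -152.9]), array([54.3, 57.5]), np.float32(-89.4))
long_rest_red 0.91 [377. 208.] (array([ 624.7, -164.5]), array([ 50.4, 124.1]), np.float32(-16.6))
long_rest_red 0.56 [439. 274.] (array([ 470.1, -308.5]), array([90.5, 94.1]), np.float32(-80.0))
long_rest_red 0.43 [189. 270.] (array([472.3, 272.9]), array([22.7, 58.9]), np.float32(84.4))
long_rest_blue 0.96 [442. 212.] (array([ 623.5, -307.7]), array([ 50.8, 124. ]), np.float32(14.7))
round_rest_red 0.92 [373. 272.] (array([ 467.3, -151.1]), array([85.1, 88.6]), np.float32(45.4))
correction_tape 0.56 [192. 269.] (array([472.4, 270.2]), array([21.4, 55.2]), np.float32(83.6))
tape_roll 0.78 [248. 194.] (array([640.3, 138.7]), array([60.4, 63.4]), np.float32(0.9))
```

View pics/t9.png

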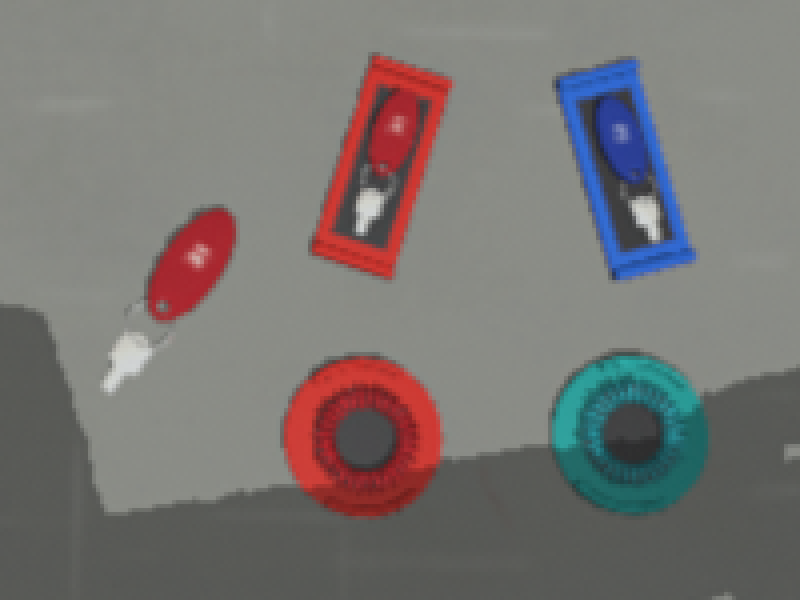

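All four keys lie centred on their rests: tags at (390,160) and (630,165) in the crop, coils at (366,434) and (631,434). The correction tape, tape roll and larger red tags have not moved. I'm handing the job in.

```bash
python3 -c "
from cell import finish_job
print(finish_job())"
```

```text
the job is handed in; nothing more can be done
None
```

I handed the job in at about 43 s: in the final camera picture both float tags and both coil wristbands lie in the middle of the rests of their own colours (the red tag perhaps 2–4 mm off centre lengthwise), and the correction tape and tape roll are where they were.

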